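Stack the desk-supply tower on its caddy

ROBOT

A 6-joint arm with a two-finger parallel gripper is mounted at the origin on the work surface. World frame = base frame: x ahead of the robot, y to its left, z up, the work surface at z = 0. Lengths are in m, angles in rad, forces in N, time in s.
With the tool pointing down it reaches from about 0.35 to 0.85 m from the base axis. Payload 8.1 kg.
Tool frame: the origin (TCP) lies at the centre of the arm's flange, where the gripper is bolted on; the fingertips stand 186 mm ahead of it and the grasp point (between the pads) lies 167 mm ahead of it; z points along the fingers, y is the line along which they close (so a half turn about z gives the same grasp; the last joint's range is limited). The gripper opens to 93 mm and grips with 3 to 60 N. Pads are 15 mm wide; open, the fingers measure 128 mm over their backs; the gripper's body (75 mm by 188 mm) begins 65 mm behind the grasp point.
Start: joints at [1.16, 0.13, 1.488, -0, 1.523, -0.085], TCP at [0.192, 0.568, 0.405] pointing down, gripper open.
Joint ranges: [-2.96, 2.96], [-0.89, 2.26], [0.02, 2.5], [-1.34, 4.48], [0, 2.73], [-2.66, 2.66]. Speed limits (rad/s): [2.39, 2.39, 2.79, 3.14, 3.14, 3.14].

INTERFACE

Orientations are given as a 3x3 rotation matrix whose columns are the frame's x, y, z axes.
In Python, from bench import bot, snapshot, camera_model, spot_in gives the robot as it stands.
- The arm moves only by the tool jog_arm, never from a script. Its argument "motion" is a list of rows, each a list of 4 numbers: the shift along the tool's x, y, z in m, then the turn about the tool's z in degrees. A call has exactly 10 rows; each row is the pose to reach, as a shift and turn from the pose commanded when the call began, along the tool's axes at that moment; what a row does not reach only later rows make up. A row lasts 1/12 s, in which the tool goes at most 41.7 mm and 7.16 degrees, less where a joint would pass 70% of its speed; a pose out of reach is approached as far as the arm can. A call with a gripper value outside its range is refused whole. "jaw" is the closure, from 0 (fully open) to 1 (shut), set as the call begins (left out, the last holds). The fingers move at their own pace and stop on an object; "grip_force" is the grip in N (left out, the last holds). Time passes only in rows, so rows that repeat a pose let the fingers close, or fill a call up. It gives the time, the measured TCP pose, the force, the opening and the grip force at its end, in the units of the state.
- bot.read_state(): the state, without advancing time (a new reading comes with each control period).
- snapshot(name): name is "side" or "top"; returns the picture (420x560x3 uint8, blue, green, red); there is no depth.
- camera_model(name): a dict with "K" (3x3 intrinsics, pixels), "R" (3x3) and "t" (3): a world point X has camera coordinates R X + t. Camera axes: x right, y down, z forward; pixel columns grow to the right and rows downward; lengths in m; the calibration is good to about 2 mm. A picture is of the moment at which its call begins. camera_model takes no time and is no camera call.
- bot.finish_job(): hands the job in; it is judged then, once.
Trained networks look in the newest picture that a camera, given by its name, has taken for a name from the list of things; names that differ only in an ending like _2 or _b are one class to them, and where a whole thing is asked for, a point or a joint stands for the part that bears it (a point fixed in the world has none). Each returns a list of dicts, best first, with "confidence" (0 to 1); they miss things now and then, are a little off and sometimes report something else, mostly with a low value. They report only what shows in the picture. A call takes as long as a camera call. They do not tell look-alikes from the thing itself.
- spot_in(camera, target): "centre" ([x, y, z] in m, in world coordinates, good to about 4 mm: the middle of the surface that is visible of it).
The state is a dict: "t": time; "qpos": joint angles; "qd": joint speeds; "tau": joint torques, N m; "tool_pos": TCP position; "orientation": TCP orientation; "force": force on the tool from outside, world axes, zero at the start; "torque": the same for the moment, N m; "grip_width": finger opening in m; "grip_force": force on a finger pad.
Only numpy, scipy, OpenCV 4.12 (cv2) and the standard library are available. Lean on these libraries where they do the work, as an engineer would, in place of code of your own. Each camera call takes 0.05 s, during which the arm holds its last target. There are 200 camera calls.

TASK

Put the desk-supply tower back together in the round hollow of the walnut caddy: the heavy blue tin of batteries at the bottom, the green tin of binder clips on it, the white tin of paper clips above that, and the wooden lid with the brass knob on top, each fully seated in the one below. Build it up from the bottom, keep every tin upright so that nothing spills, and leave the other things on the desk where they are.

Things in the scene. Friction and masses are not known exactly. Their poses are not given: they have to be found in the camera images.
- tin_blue: Blue steel tin with black and copper batteries, 0.11-0.21 kg (mm). Diameter 64, 38 tall. Foot 0-6 high (54 wide, tapering to 49 at the underside), wall 3 thick above it, open mouth 58 wide; contents fixed, below 31. Stacked, the foot enters the mouth below and the shoulder rests on its rim: origin 32 above the lower tin's. Upright at the start. Origin: centre of the underside; z up.
- tin_green: Green steel tin with black binder clips, 0.08-0.16 kg (mm). Diameter 64, 38 tall. Foot 0-6 high (54 wide, tapering to 49 at the underside), wall 3 thick above it, open mouth 58 wide; contents fixed, below 31. Stacked, the foot enters the mouth below and the shoulder rests on its rim: origin 32 above the lower tin's. Upright at the start. Origin: centre of the underside; z up.
- tin_white: White steel tin with copper-coloured paper clips, 0.07-0.13 kg (mm). Diameter 64, 38 tall. Foot 0-6 high (54 wide, tapering to 49 at the underside), wall 3 thick above it, open mouth 58 wide; contents fixed, below 31. Stacked, the foot enters the mouth below and the shoulder rests on its rim: origin 32 above the lower tin's. Upright at the start. Origin: centre of the underside; z up.
- lid: Pale wooden lid with brass knob, 70 g, lying knob up (mm). Foot 0-6 high (54 wide, tapering to 49 at the underside), disc 64 in diameter from 6 to 12, upright knob 20-22 in diameter from 12 to 34. Seated, the foot is in the top tin's mouth and the disc rests on its rim: origin 32 above the tin's. Origin: centre of the underside; z up.
- caddy: Walnut caddy board, 125 (its x) by 260 (its y), 18 mm thick, fixed. In its middle a round black-lined hollow 58 wide, 8 deep takes the bottom tin's foot; the shoulder rests on the board: tin origin 12 above the caddy's. Beside it: wells with yellow notes (+y) and eraser (-y), pen groove (+x edge), all within 2 mm of the board's top. Origin: on the desk, below the hollow's centre; z up.
- paperweight: Bystander: amber glass domed paperweight, 64 mm in diameter, 31 mm tall. Origin: centre of its underside.
- stamp: Bystander: office stamp, red base 52 by 28 mm (its x, y) with a black upright handle, 64 mm tall in all. Origin: centre of its underside.
- mug: Bystander: white mug, 82 mm in diameter, 90 mm tall, its handle to its +y. Origin: centre of its underside.
- stapler: Bystander: black stapler, 135 mm long (its x), 36 mm wide, about 60 mm tall. Origin: centre of its underside.
- tape: Bystander: grey tape dispenser with an amber roll, 150 mm long (its x), 56 mm wide, about 85 mm tall. Origin: centre of its underside.
There are look-alikes about, which are no part of the job. Several things look just like the lid: the one meant starts farthest to the robot's left.

How it is judged:
By the outcome, as a careful person would: the job done as asked, in the order asked, and still so for the second after the job is handed in, with the robot touching nothing.
It also fails if it takes over 99 s, if anything falls off the work surface, if the arm or the gripper's body presses on something with over 40 N, if the wrist force passes 120 N, or if a joint passes its speed limit or range.

## Working session

There is one attempt and no reset: what is moved stays moved. The work goes in short steps, Python scripts to look and compute and a tool call to move; the robot and the scene stay as the last step left them, time stands still between calls to the robot, and variables do not carry over. Pictures are saved under pics/ and viewed, at most 14 in all, crops included, and the job is handed in when it is done.

Besides the shell and the picture viewer there is one more tool, called after "Request:" by a JSON object that holds its "fn" and its "kwargs". jog_arm: Moves the arm, as the interface text tells. Its arguments: {"type":"object","properties":{"motion":{"type":"array","items":{"type":"array","items":{"type":"number"}}},"jaw":{"type":"number"},"grip_force":{"type":"number"}},"required":["motion"]}

```bash
mkdir -p pics; ls; python3 - <<'E'
from bench import bot,snapshot,camera_model,spot_in
import cv2,numpy as np
s=bot.read_state();print(s['t'],s['tool_pos'],np.round(s['orientation'],3).tolist(),s['grip_width'])
for c in('top','side'):
    cv2.imwrite(f'pics/{c}0.png',snapshot(c))
    m=camera_model(c);print(c,np.round(-m['R'].T@m['t'],3),np.round(m['R'],2).tolist(),m['K'][0][0])
    for n in('tin_blue','tin_green','tin_white','lid','caddy','stapler','mug','tape','stamp','paperweight'):
        print(n,[(np.round(d['centre'],3).tolist(),round(d['confidence'],2)) for d in spot_in(c,n)])
print(bot.read_state()['t'])
E
```

```text
pics
0.0 [0.19191976 0.56823497 0.40369889] [[-0.947, 0.32, -0.001], [0.32, 0.947, -0.002], [0.0, -0.002, -1.0]] 0.0930502584437698
top [ 0.26  -0.016  1.395] [[0.02, -1.0, -0.02], [-0.98, -0.02, -0.2], [0.19, 0.02, -0.98]] 460.5758157864144
tin_blue [([0.434, -0.168, 0.022], 0.56), ([0.527, -0.511, 0.044], 0.49)]
tin_green [([0.458, -0.005, 0.017], 0.84)]
tin_white [([0.412, 0.153, 0.01], 0.82)]
lid [([0.308, -0.464, 0.013], 0.75), ([0.402, -0.416, 0.016], 0.72), ([0.413, -0.312, 0.015], 0.54)]
caddy [([0.636, -0.226, 0.024], 0.71), ([0.435, -0.169, 0.021], 0.71), ([0.412, -0.31, 0.015], 0.64)]
stapler [([0.773, -0.005, 0.052], 0.65), ([0.436, -0.166, 0.02], 0.41)]
mug [([0.562, 0.539, 0.046], 0.77)]
tape [([0.525, -0.513, 0.046], 0.93)]
stamp []
paperweight [([0.592, -0.018, 0.02], 0.59), ([0.458, -0.007, 0.018], 0.55)]
side [-0.085  1.164  1.123] [[-0.89, -0.45, -0.02], [-0.27, 0.57, -0.78], [0.36, -0.69, -0.63]] 531.8688453542514
tin_blue []
tin_green []
tin_white [([0.414, -0.3, 0.011], 0.68)]
lid [([0.415, -0.302, 0.01], 0.44)]
caddy [([0.702, -0.139, 0.018], 0.49)]
stapler [([0.767, 0.009, 0.036], 0.7)]
mug [([0.554, 0.535, 0.059], 0.72), ([0.411, 0.31, 0.016], 0.53)]
tape []
stamp [([0.408, 0.308, 0.019], 0.74)]
paperweight [([0.604, 0.016, 0.011], 0.49)]
1.1
```

View pics/top0.png

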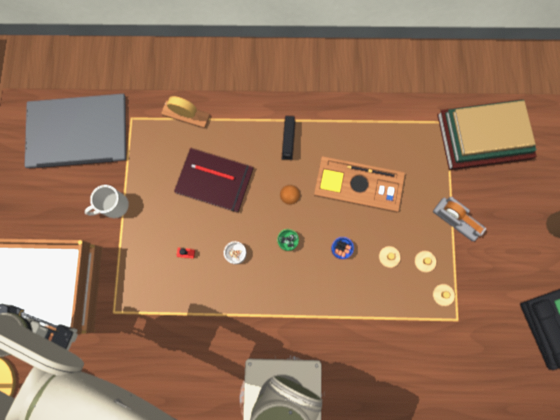

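View pics/side0.png

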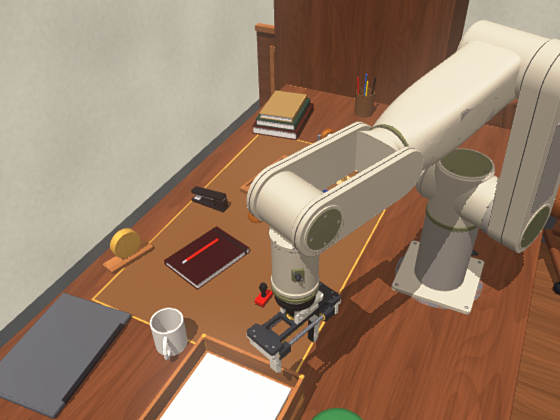

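The top view shows white tin (235,253), green tin (288,241), blue tin (343,249) and the hollow (360,184). There are three lid-like things: (390,257), (426,262) and (444,295). A yellow thing at (5,375) lies partly under the arm. The robot's left is image left, so (390,257) is the choice. I'll check it in a close crop while measuring centres.

```bash
cat > h.py <<'E'
from bench import bot,snapshot,camera_model,spot_in
import cv2,numpy as np
def px2w(c,p,z):
    m=camera_model(c);R=np.array(m['R']);t=np.array(m['t']);C=-R.T@t
    d=R.T@np.linalg.inv(m['K'])@np.array([p[0],p[1],1.]);return C+d*(z-C[2])/d[2]
def w2px(c,X):
    m=camera_model(c);q=np.array(m['K'])@(np.array(m['R'])@np.array(X)+np.array(m['t']));return q[:2]/q[2]
def fg(im,c,r=20):
    "blob unlike the mat around pixel c"
    x,y=map(int,c);w=cv2.cvtColor(im[y-r:y+r+1,x-r:x+r+1],cv2.COLOR_BGR2LAB).astype(float)
    return w
E
python3 - <<'E'
from h import *
im=cv2.imread('pics/top0.png')
a=cv2.resize(im[220:320,215:465],None,fx=3.1,fy=3.1,interpolation=cv2.INTER_CUBIC)
b=cv2.resize(im[150:215,305:415],None,fx=4,fy=4,interpolation=cv2.INTER_CUBIC)
d=cv2.resize(im[300:420,0:110],None,fx=2.1,fy=2.1,interpolation=cv2.INTER_CUBIC)
o=np.zeros((600,800,3),np.uint8);o[:a.shape[0],:a.shape[1]]=a;o[320:320+b.shape[0],:b.shape[1]]=b;o[320:320+d.shape[0],500:500+d.shape[1]]=d
cv2.imwrite('pics/crop1.png',o)
for n,p,z in(('w',(235,253),.038),('g',(288,241),.038),('b',(343,249),.038),('lid',(390,257),.012),('lid2',(426,262),.012),('lid3',(444,295),.012),('hol',(360,184),.018)):
    X=px2w('top',p,z);print(n,np.round(X,3))
E
```

```text
w [0.409 0.148 0.038]
g [ 0.448 -0.008  0.038]
b [ 0.427 -0.171  0.038]
lid [ 0.409 -0.314  0.012]
lid2 [ 0.396 -0.421  0.012]
lid3 [ 0.3   -0.469  0.012]
hol [ 0.631 -0.226  0.018]
```

View pics/crop1.png

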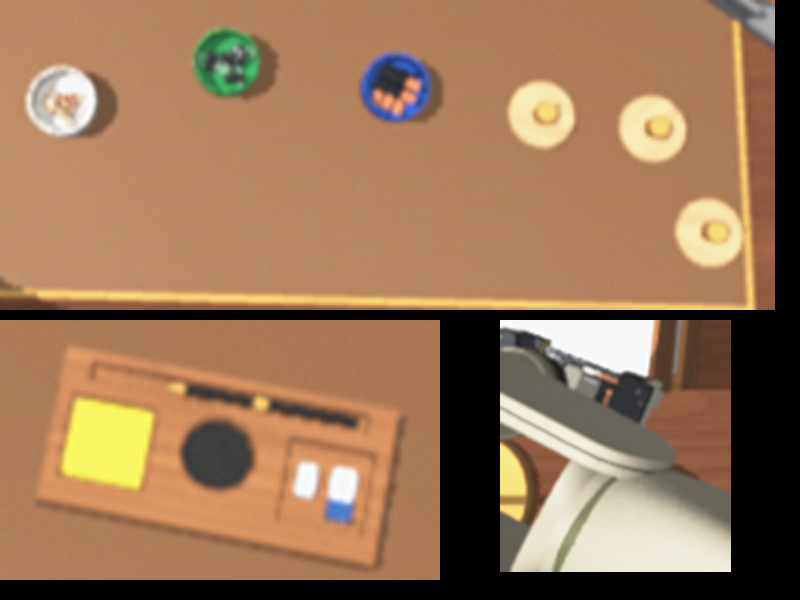

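The crop shows the lid at (390,257) is knob up and the leftmost of the three. The yellow thing at the far left is larger and out of reach, not a lid. Next I'll refine the centres with silhouettes.

```bash
cat >> h.py <<'E'
from scipy.optimize import least_squares
def sil(c,X,r,zs):
    a=np.linspace(0,2*np.pi,48);P=[w2px(c,(X[0]+r*np.cos(t),X[1]+r*np.sin(t),z)) for z in zs for t in a]
    h=cv2.convexHull(np.array(P,np.float32));m=cv2.moments(h);return np.array([m['m10'],m['m01']])/m['m00'],m['m00']
def locate(im,c,kind,X0,r,zs):
    f=im.astype(float);B,G,R=f[...,0],f[...,1],f[...,2]
    k={'b':B>R+10,'g':G>R+15,'w':(B>150),'lid':(G>165)&(R>200),'hol':(R<80)}[kind].astype(np.uint8)
    p,_=sil(c,X0,r,zs);m=np.zeros_like(k);cv2.circle(m,tuple(int(round(v)) for v in p),18,1,-1);k=k&m
    n,l,st,_=cv2.connectedComponentsWithStats(k);i=1+np.argmax(st[1:,4])
    cs,_=cv2.findContours((l==i).astype(np.uint8),cv2.RETR_EXTERNAL,cv2.CHAIN_APPROX_NONE)
    q=cv2.convexHull(max(cs,key=cv2.contourArea));g=np.zeros_like(k);cv2.fillPoly(g,[q],1)
    cen=np.argwhere(g).mean(0)[::-1]
    s=least_squares(lambda v:sil(c,v,r,zs)[0]-cen,X0,diff_step=1e-4);return s.x,g.sum(),sil(c,s.x,r,zs)[1]
E
python3 - <<'E'
from h import *
im=cv2.imread('pics/top0.png')
for k,X,r,z in(('b',(.427,-.171),.032,(.006,.038)),('g',(.448,-.008),.032,(.006,.038)),('w',(.409,.148),.032,(.006,.038)),('lid',(.409,-.314),.032,(.006,.012)),('hol',(.631,-.226),.029,(.018,))):
    x,a,e=locate(im,'top',k,X,r,z);print(k,np.round(x,4),a,round(e))
E
```

```text
b [ 0.4326 -0.17  ] 407 398
g [ 0.4541 -0.0068] 388 385Traceback (most recent call last):
  File "<stdin>", line 4, in <module>
  File "h.py", line 24, in locate
    s=least_squares(lambda v:sil(c,v,r,zs)[0]-cen,X0,diff_step=1e-4);return s.x,g.sum(),sil(c,s.x,r,zs)[1]
    return func(*args, **kwargs)
    result = trf(vector_fun.fun, vector_fun.jac, x0, f0, J0, lb, ub, ftol, xtol,
                 gtol, max_nfev, x_scale, loss_function, tr_solver,
                 tr_options.copy(), verbose, callback=callback_wrapped)
    return trf_no_bounds(
        fun, jac, x0, f0, J0, ftol, xtol, gtol, max_nfev, x_scale,
        loss_function, tr_solver, tr_options, verbose, callback=callback)
    f_new = fun(x_new)
    self._update_fun()
    ~~~~~~~~~~~~~~~~^^
    self.f = self.fun_wrapped(xp_copy(self.x))
             ~~~~~~~~~~~~~~~~^^^^^^^^^^^^^^^^^
    return np.atleast_1d(self.fun(x))
                         ~~~~~~~~^^^
    return self.f(x, *self.args, **self.kwargs)
           ~~~~~~^^^^^^^^^^^^^^^^^^^^^^^^^^^^^^
  File "h.py", line 24, in <lambda>
    s=least_squares(lambda v:sil(c,v,r,zs)[0]-cen,X0,diff_step=1e-4);return s.x,g.sum(),sil(c,s.x,r,zs)[1]
                             ~~~^^^^^^^^^^
  File "h.py", line 14, in sil
    a=np.linspace(0,2*np.pi,48);P=[w2px(c,(X[0]+r*np.cos(t),X[1]+r*np.sin(t),z)) for z in zs for t in a]
                                   ~~~~^^^^^^^^^^^^^^^^^^^^^^^^^^^^^^^^^^^^^^^^^
  File "h.py", line 7, in w2px
    m=camera_model(c);q=np.array(m['K'])@(np.array(m['R'])@np.array(X)+np.array(m['t']));return q[:2]/q[2]
ValueError: time passes only in moves, steps and waits
```

```bash
sed -i 's/^import cv2,numpy as np/import cv2,numpy as np,functools\ncamera_model=functools.lru_cache(None)(camera_model)/' h.py
cat > m.py <<'E'
from h import *
im=cv2.imread('pics/top0.png')
for k,X,r,z in(('b',(.427,-.171),.032,(.006,.038)),('g',(.448,-.008),.032,(.006,.038)),('w',(.409,.148),.032,(.006,.038)),('lid',(.409,-.314),.032,(.006,.012)),('hol',(.631,-.226),.029,(.018,))):
    x,a,e=locate(im,'top',k,X,r,z);print(k,np.round(x,4),a,round(e))
E
python3 m.py;python3 -c "
from h import *;s=bot.read_state();print(s['t'],s['tool_pos'])"
```

```text
b [ 0.4326 -0.17  ] 407 398
g [ 0.4541 -0.0068] 388 385
w [0.4131 0.1519] 416 394
lid [ 0.4107 -0.3118] 376 368
hol [ 0.634  -0.2226] 202 270
1.1 [0.19199661 0.56845829 0.40472848]
```

Request:
{"fn": "jog_arm", "kwargs": {"motion": [[-0.32,-0.26,0,-18.7],[-0.32,-0.26,0,-18.7],[-0.32,-0.26,0,-18.7],[-0.32,-0.26,0,-18.7],[-0.32,-0.26,0,-18.7],[-0.32,-0.26,0,-18.7],[-0.32,-0.26,0,-18.7],[-0.32,-0.26,0,-18.7],[-0.32,-0.26,0,-18.7],[-0.32,-0.26,0,-18.7]], "jaw": 0}}

```text
t: 1.93
tool_pos: [0.4126, 0.2177, 0.4051]
orientation: [[-1.0, -0.001, 0.001], [-0.001, 1.0, 0.0], [-0.001, 0.0, -1.0]]
force: [0.3, 0.1, -1.0]
grip_width: 0.0927
grip_force: 0.0
```

Request:
{"fn": "jog_arm", "kwargs": {"motion": [[-0.02,-0.388,0.06,0],[-0.02,-0.388,0.06,0],[-0.02,-0.388,0.06,0],[-0.02,-0.388,0.06,0],[-0.02,-0.388,0.06,0],[-0.02,-0.388,0.06,0],[-0.02,-0.388,0.06,0],[-0.02,-0.388,0.06,0],[-0.02,-0.388,0.06,0],[-0.02,-0.388,0.06,0]]}}

```text
t: 2.77
tool_pos: [0.4315, -0.1723, 0.3442]
orientation: [[-1.0, 0.002, -0.0], [0.002, 1.0, -0.001], [0.0, -0.001, -1.0]]
force: [1.2, -0.6, 0.0]
grip_width: 0.0927
grip_force: 0.0
```

```bash
sed -i "s/R<80/R<105/" h.py; python3 m.py | tail -1; python3 - <<'E'
from h import *
im=snapshot('side');a=cv2.resize(im[120:320,180:420],None,fx=2.5,fy=2.5);
cv2.imwrite('pics/side1.png',im)
im=snapshot('top');cv2.imwrite('pics/top1.png',im)
s=bot.read_state();print(s['t'],s['tool_pos'])
for n in('tin_blue','tin_green','tin_white','lid','stamp','paperweight'):
  print(n,[(np.round(d['centre'],3).tolist(),round(d['confidence'],2)) for d in spot_in('side',n)])
cv2.imwrite('pics/side1c.png',np.vstack([im[100:340,60:480],cv2.imread('pics/side1.png')[60:330,60:480]]))
E
```

```text
hol [ 0.6332 -0.2233] 225 270
2.8667 [ 0.43169597 -0.17107464  0.34415003]
tin_blue [([0.433, -0.158, 0.027], 0.53)]
tin_green [([0.456, -0.01, 0.026], 0.7)]
tin_white [([0.414, 0.15, 0.018], 0.68)]
lid [([0.297, -0.462, 0.008], 0.73), ([0.397, -0.412, 0.015], 0.71), ([0.41, -0.299, 0.009], 0.69), ([0.77, 0.009, 0.038], 0.16)]
stamp [([0.409, 0.308, 0.017], 0.54)]
paperweight [([0.595, 0.006, 0.017], 0.64)]
```

View pics/side1c.png

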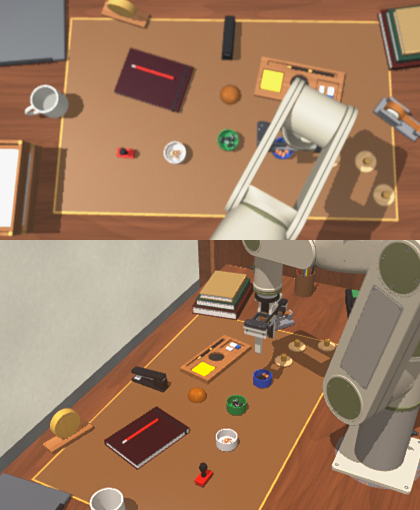

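The arm is over the blue tin. The side view shows all the tins and the caddy unobstructed, with no fourth lid on the left. I'll cross-check the centres from the side picture.

```bash
sed "s/top0/side1/;s/'top'/'side'/" m.py > m2.py; python3 m2.py
```

```text
b [ 0.4328 -0.1673] 315 315
g [ 0.4542 -0.0055] 352 360
w [0.4147 0.1504] 396 427
lid [ 0.3909 -0.3062] 33 176
hol [ 0.6316 -0.2164] 86 119
```

Request:
{"fn": "jog_arm", "kwargs": {"motion": [[-0.001,0.002,0.04,0],[-0.001,0.002,0.08,0],[-0.001,0.002,0.11,0],[-0.001,0.002,0.13,0],[-0.001,0.002,0.15,0],[-0.001,0.002,0.15,0],[-0.001,0.002,0.15,0],[-0.001,0.002,0.15,0],[-0.001,0.002,0.15,0],[-0.001,0.002,0.15,0]]}}

```text
t: 4.0
tool_pos: [0.4341, -0.1666, 0.1965]
orientation: [[-1.0, -0.001, 0.003], [-0.001, 1.0, -0.001], [-0.003, -0.001, -1.0]]
force: [0.0, -1.0, -0.0]
grip_width: 0.0932
grip_force: 0.0
```

Request:
{"fn": "jog_arm", "kwargs": {"motion": [[0,0,0,0],[0,0,0,0],[0,0,0,0],[0,0,0,0],[0,0,0,0],[0,0,0,0],[0,0,0,0],[0,0,0,0],[0,0,0,0],[0,0,0,0]], "jaw": 1, "grip_force": 20}}

```text
t: 4.83
tool_pos: [0.4333, -0.1664, 0.1949]
orientation: [[-1.0, -0.001, 0.0], [-0.001, 1.0, -0.0], [-0.0, -0.0, -1.0]]
force: [-1.1, -1.2, 2.3]
grip_width: 0.063
grip_force: 21.5
```

```bash
for t in 115 125 135; do sed -i -E "s/R<[0-9]+/R<$t/" h.py; python3 m.py | tail -1; python3 m2.py|tail -1; done; python3 - <<'E'
from h import *
im=cv2.imread('pics/top0.png');print(im[172:196,360,2],im[184,340:380,2])
E
```

```text
hol [ 0.634 -0.223] 235 270
hol [ 0.633  -0.2178] 94 119
hol [ 0.6339 -0.2226] 243 270
hol [ 0.6333 -0.2177] 100 119
hol [ 0.6344 -0.2227] 250 270
hol [ 0.6338 -0.2184] 103 119
[208 202 164 112  77  65  62  63  62  60  62  61  62  61  61  62  65  61
  63  82 142 197 217 218] [248 224 212 225 227 226 226 223 223 209 132  69  61  61  62  64  64  63
  62  64  62  62  61  61  62  63  60  76 139 212 225 223 222 221 221 218
 202 205 220 223]
```

Request:
{"fn": "jog_arm", "kwargs": {"motion": [[0,0,-0.01,0],[0,0,-0.03,0],[0,0,-0.06,0],[-0.02,-0.005,-0.08,0],[-0.05,-0.015,-0.08,0],[-0.09,-0.025,-0.08,0],[-0.13,-0.035,-0.08,0],[-0.165,-0.045,-0.08,0],[-0.19,-0.051,-0.08,0],[-0.2,-0.054,-0.08,0]]}}

```text
t: 5.67
tool_pos: [0.6357, -0.2204, 0.2747]
orientation: [[-1.0, -0.001, 0.001], [-0.001, 1.0, 0.0], [-0.001, 0.0, -1.0]]
force: [0.5, -0.2, -2.0]
grip_width: 0.0625
grip_force: 21.4
```

Request:
{"fn": "jog_arm", "kwargs": {"motion": [[0,0,0,0],[0,0,0.01,0],[0,0,0.02,0],[0,0,0.03,0],[0,0,0.03,0],[0,0,0.03,0],[0,0,0.03,0],[0,0,0.03,0],[0,0,0.03,0],[0,0,0.03,0]]}}

```text
t: 6.5
tool_pos: [0.6334, -0.2203, 0.2455]
orientation: [[-1.0, -0.001, 0.001], [-0.001, 1.0, -0.0], [-0.001, -0.0, -1.0]]
force: [0.9, -0.3, -0.6]
grip_width: 0.0631
grip_force: 21.4
```

```bash
python3 - <<'E'
from h import *
s=bot.read_state();p=s['tool_pos'];print(s['t'],p,s['force'],s['grip_width'])
z0=p[2]-.195
for c in('side','top'):
    im=snapshot(c);cv2.imwrite(f'pics/{c}2.png',im)
    try:
        x,a,e=locate(im,c,'b',p[:2],.032,(z0+.006,z0+.038));print(c,x,a,e)
    except Exception as ex:print(c,ex)
im=cv2.imread('pics/side2.png');u,v=map(int,w2px('side',(p[0],p[1],.06)));print(u,v)
cv2.imwrite('pics/c2.png',cv2.resize(im[v-60:v+60,u-80:u+80],None,fx=5,fy=5,interpolation=cv2.INTER_CUBIC))
E
```

```text
6.5 [ 0.63341299 -0.22028783  0.2454808 ] [ 0.85673504 -0.26013711 -0.56267051] 0.06309151708086938
side [ 0.62167628 -0.22155655] 163 283.39467055443674
top [ 0.614868   -0.22485367] 108 428.31068759644404
275 166
```

View pics/c2.png

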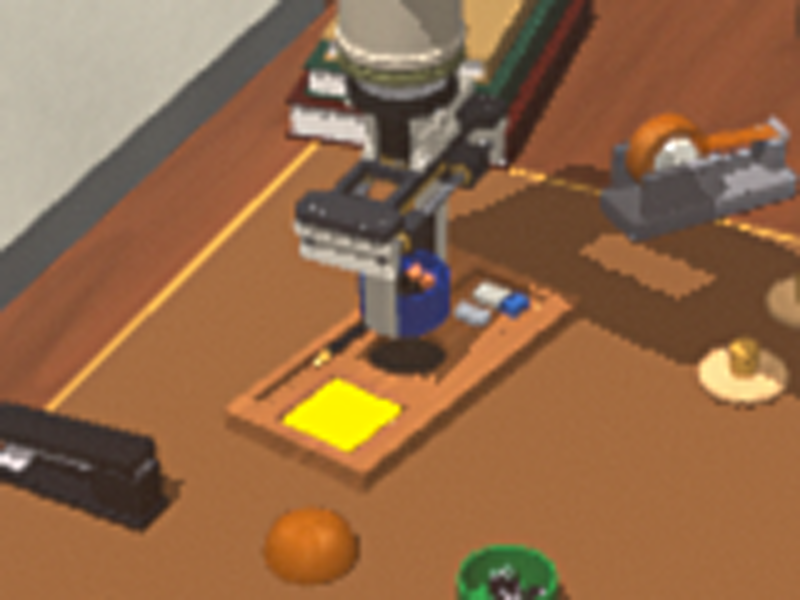

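The blue tin (crop 404,300) hangs straight over the hollow (406,357), so I'll lower it.

Request:
{"fn": "jog_arm", "kwargs": {"motion": [[0,0,0.008,0],[0,0,0.014,0],[0,0,0.02,0],[0,0,0.025,0],[0,0,0.029,0],[0,0,0.032,0],[0,0,0.034,0],[0,0,0.036,0],[0,0,0.038,0],[0,0,0.038,0]]}}

```text
t: 7.43
tool_pos: [0.6339, -0.2214, 0.2076]
orientation: [[-1.0, -0.0, 0.003], [-0.0, 1.0, -0.003], [-0.003, -0.003, -1.0]]
force: [4.4, -5.6, -1.3]
grip_width: 0.063
grip_force: 21.4
```

Request:
{"fn": "jog_arm", "kwargs": {"motion": [[-0.0005,-0.001,0,0],[-0.001,-0.001,0.0005,0],[-0.001,-0.001,0.001,0],[-0.001,-0.001,0.001,0],[-0.001,-0.001,0.001,0],[-0.001,-0.001,0.001,0],[-0.001,-0.001,0.001,0],[-0.001,-0.001,0.001,0],[-0.001,-0.001,0.001,0],[-0.001,-0.001,0.001,0]]}}

```text
t: 8.27
tool_pos: [0.6345, -0.2218, 0.2069]
orientation: [[-1.0, -0.0, 0.001], [-0.0, 1.0, -0.001], [-0.001, -0.001, -1.0]]
force: [-2.1, -4.2, 5.6]
grip_width: 0.0632
grip_force: 21.5
```

Seated: z is at the target, with 5.6 N of support. I'll release and lift.

Request:
{"fn": "jog_arm", "kwargs": {"motion": [[0,0,0,0],[0,0,0,0],[0,0,0,0],[0,0,0,0],[0,0,0,0],[0,0,0,0],[0,0,0,0],[0,0,0,0],[0,0,0,0],[0,0,0,0]], "jaw": 0}}

```text
t: 9.1
tool_pos: [0.6342, -0.2212, 0.2057]
orientation: [[-1.0, -0.001, 0.0], [-0.001, 1.0, -0.0], [-0.0, -0.0, -1.0]]
force: [1.0, -0.2, 0.4]
grip_width: 0.0931
grip_force: 0.0
```

Request:
{"fn": "jog_arm", "kwargs": {"motion": [[0,0,-0.02,0],[0,0,-0.05,0],[0,0,-0.08,0],[0,0,-0.11,0],[0.04,0.05,-0.13,0],[0.06,0.08,-0.13,0],[0.09,0.11,-0.13,0],[0.12,0.14,-0.13,0],[0.14,0.17,-0.13,0],[0.16,0.2,-0.13,0]]}}

```text
t: 9.93
tool_pos: [0.4775, -0.0276, 0.3358]
orientation: [[-1.0, 0.0, 0.001], [0.0, 1.0, -0.0], [-0.001, -0.0, -1.0]]
force: [0.4, 0.9, 0.4]
grip_width: 0.0932
grip_force: 0.0
```

```bash
python3 - <<'E'
from h import *
s=bot.read_state();p=s['tool_pos'];print(s['t'],p)
for c in('side','top'):
    im=snapshot(c);cv2.imwrite(f'pics/{c}3.png',im)
    for k,X,z in(('b',(.634,-.22),.012),('g',(.454,-.006),0),('w',(.414,.151),0)):
      try:
        x,a,e=locate(im,c,k,X,.032,((.018 if k=='b' else .006),z+.038));print(c,k,x,a,e)
      except Exception as ex:print(c,k,ex)
E
```

```text
9.9333 [ 0.4775169  -0.02755512  0.33576271]
side b [ 0.63505814 -0.19520567] 101 282.31300535588525
side g [ 0.45421993 -0.00576019] 354 359.66727143363096
side w [0.41487632 0.15040379] 393 426.5987051613629
top b [ 0.63615391 -0.22245905] 405 403.2355515039526
top g [ 0.45128224 -0.00658982] 352 384.6886286078952
top w [0.4106578  0.13845373] 660 392.5067662211368
```

Request:
{"fn": "jog_arm", "kwargs": {"motion": [[0.02,0.016,0,0],[0.02,0.016,0,0],[0.02,0.016,0.04,0],[0.02,0.016,0.07,0],[0.02,0.016,0.09,0],[0.02,0.016,0.1,0],[0.02,0.016,0.1,0],[0.02,0.016,0.1,0],[0.02,0.016,0.1,0],[0.02,0.016,0.1,0]]}}

```text
t: 10.87
tool_pos: [0.4603, -0.0128, 0.2376]
orientation: [[-1.0, -0.0, 0.003], [-0.0, 1.0, -0.001], [-0.003, -0.001, -1.0]]
force: [0.9, -0.1, -0.7]
grip_width: 0.0929
grip_force: 0.0
```

Request:
{"fn": "jog_arm", "kwargs": {"motion": [[0.006,0.007,0,0],[0.006,0.007,0.01,0],[0.006,0.007,0.02,0],[0.006,0.007,0.03,0],[0.006,0.007,0.043,0],[0.006,0.007,0.043,0],[0.006,0.007,0.043,0],[0.006,0.007,0.043,0],[0.006,0.007,0.043,0],[0.006,0.007,0.043,0]]}}

```text
t: 11.7
tool_pos: [0.4536, -0.0056, 0.1934]
orientation: [[-1.0, -0.001, 0.001], [-0.001, 1.0, -0.0], [-0.001, -0.0, -1.0]]
force: [-0.3, -0.1, -0.6]
grip_width: 0.0927
grip_force: 0.0
```

Request:
{"fn": "jog_arm", "kwargs": {"motion": [[0,0,0,0],[0,0,0,0],[0,0,0,0],[0,0,0,0],[0,0,0,0],[0,0,0,0],[0,0,0,0],[0,0,0,0],[0,0,0,0],[0,0,0,0]], "jaw": 1}}

```text
t: 12.53
tool_pos: [0.4532, -0.0056, 0.1928]
orientation: [[-1.0, -0.001, 0.0], [-0.001, 1.0, -0.0], [-0.0, -0.0, -1.0]]
force: [-0.7, -1.2, 2.1]
grip_width: 0.0625
grip_force: 20.0
```

Request:
{"fn": "jog_arm", "kwargs": {"motion": [[0,0,-0.01,0],[0,0,-0.03,0],[0,0,-0.06,0],[0,0,-0.09,0],[-0.01,-0.01,-0.11,0],[-0.03,-0.036,-0.12,0],[-0.055,-0.066,-0.12,0],[-0.08,-0.095,-0.12,0],[-0.105,-0.124,-0.12,0],[-0.125,-0.148,-0.12,0]]}}

```text
t: 13.37
tool_pos: [0.5794, -0.1554, 0.3134]
orientation: [[-1.0, -0.0, 0.001], [-0.0, 1.0, -0.0], [-0.001, -0.0, -1.0]]
force: [0.5, 0.1, -1.1]
grip_width: 0.0628
grip_force: 20.0
```

Request:
{"fn": "jog_arm", "kwargs": {"motion": [[-0.02,-0.024,0,0],[-0.04,-0.048,0,0],[-0.05,-0.06,0,0],[-0.056,-0.067,0,0],[-0.056,-0.067,0.01,0],[-0.056,-0.067,0.02,0],[-0.056,-0.067,0.03,0],[-0.056,-0.067,0.04,0],[-0.056,-0.067,0.04,0],[-0.056,-0.067,0.04,0]]}}

```text
t: 14.2
tool_pos: [0.6335, -0.2196, 0.2711]
orientation: [[-1.0, -0.001, -0.003], [-0.001, 1.0, 0.001], [0.003, 0.001, -1.0]]
force: [0.5, -0.3, -0.4]
grip_width: 0.0629
grip_force: 20.0
```

```bash
cat > chk.py <<'E'
import sys
from h import *
n,z=sys.argv[1],float(sys.argv[2])
s=bot.read_state();p=s['tool_pos'];print(s['t'],p,np.round(s['force'],1),s['grip_width'])
im=snapshot('side');snapshot('top') is None
u,v=map(int,w2px('side',(p[0],p[1],z)));print(u,v)
cv2.imwrite(f'pics/{n}.png',cv2.resize(im[v-50:v+50,u-65:u+65],None,fx=6,fy=6,interpolation=cv2.INTER_CUBIC))
E
python3 chk.py c3 .08
```

```text
14.2 [ 0.63348748 -0.21957094  0.27113816] [ 0.5 -0.3 -0.4] 0.06286743692889017
275 161
```

View pics/c3.png

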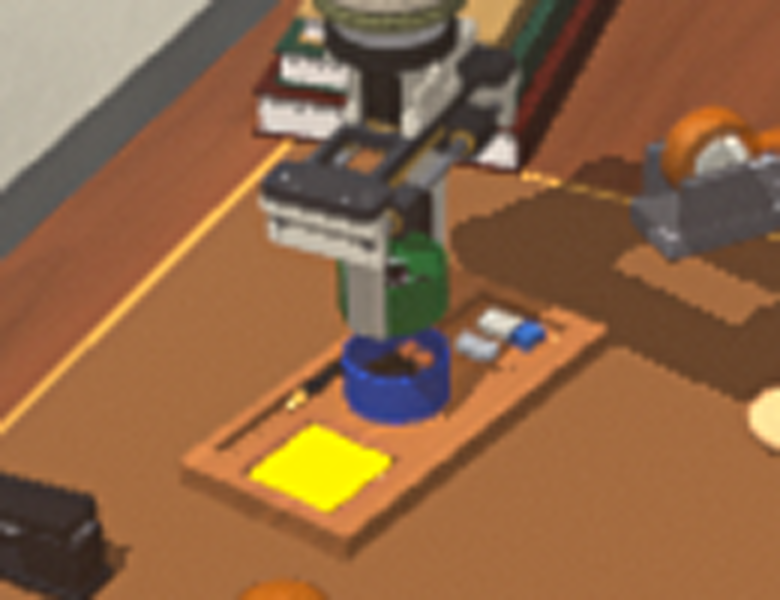

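Green (crop centre column 392) is over blue (396), within about 2 mm. I'll nudge -y and lower it.

Request:
{"fn": "jog_arm", "kwargs": {"motion": [[0,-0.002,0.005,0],[0,-0.002,0.01,0],[0,-0.002,0.015,0],[0,-0.002,0.02,0],[0,-0.002,0.024,0],[0,-0.002,0.027,0],[0,-0.002,0.03,0],[0,-0.002,0.032,0],[0,-0.002,0.033,0],[0,-0.002,0.033,0]]}}

```text
t: 15.13
tool_pos: [0.6342, -0.2224, 0.2395]
orientation: [[-1.0, -0.001, -0.0], [-0.001, 1.0, 0.0], [0.0, 0.0, -1.0]]
force: [-0.7, -1.0, -1.1]
grip_width: 0.0629
grip_force: 20.0
```

Request:
{"fn": "jog_arm", "kwargs": {"motion": [[0,0,0.001,0],[0,0,0.001,0],[0,0,0.002,0],[0,0,0.002,0],[0,0,0.003,0],[0,0,0.003,0],[0,0,0.003,0],[0,0,0.003,0],[0,0,0.003,0],[0,0,0.003,0]]}}

```text
t: 15.97
tool_pos: [0.6343, -0.2225, 0.2369]
orientation: [[-1.0, -0.001, 0.0], [-0.001, 1.0, -0.0], [-0.0, -0.0, -1.0]]
force: [1.0, -1.2, 0.2]
grip_width: 0.0627
grip_force: 20.0
```

Request:
{"fn": "jog_arm", "kwargs": {"motion": [[0,0,0.0005,0],[0,0,0.001,0],[0,0,0.001,0],[0,0,0.0015,0],[0,0,0.0015,0],[0,0,0.0015,0],[0,0,0.0015,0],[0,0,0.0015,0],[0,0,0.0015,0],[0,0,0.0015,0]]}}

```text
t: 16.8
tool_pos: [0.6344, -0.2225, 0.2367]
orientation: [[-1.0, -0.001, 0.001], [-0.001, 1.0, -0.0], [-0.001, -0.0, -1.0]]
force: [-4.2, 1.1, 8.3]
grip_width: 0.0629
grip_force: 20.0
```

Contact at seat height. I'll release and head for white.

Request:
{"fn": "jog_arm", "kwargs": {"motion": [[0,0,0,0],[0,0,0,0],[0,0,0,0],[0,0,0,0],[0,0,0,0],[0,0,0,0],[0,0,0,0],[0,0,0,0],[0,0,0,0],[0,0,0,0]], "jaw": 0}}

```text
t: 17.63
tool_pos: [0.6342, -0.2224, 0.2352]
orientation: [[-1.0, -0.001, -0.0], [-0.001, 1.0, 0.0], [0.0, 0.0, -1.0]]
force: [0.4, 0.3, 0.3]
grip_width: 0.0931
grip_force: 0.0
```

Request:
{"fn": "jog_arm", "kwargs": {"motion": [[0,0,-0.02,0],[0,0,-0.05,0],[0,0,-0.08,0],[0,0,-0.1,0],[0.01,0.02,-0.12,0],[0.03,0.052,-0.12,0],[0.05,0.085,-0.12,0],[0.07,0.12,-0.12,0],[0.09,0.152,-0.12,0],[0.11,0.185,-0.12,0]]}}

```text
t: 18.47
tool_pos: [0.5229, -0.0362, 0.3553]
orientation: [[-1.0, -0.0, 0.0], [-0.0, 1.0, 0.0], [-0.0, 0.0, -1.0]]
force: [0.5, -0.5, -0.1]
grip_width: 0.0929
grip_force: 0.0
```

```bash
python3 - <<'E'
from h import *
s=bot.read_state();print(s['t'],s['tool_pos'])
for c in('side','top'):
    im=snapshot(c);cv2.imwrite(f'pics/{c}4.png',im)
    for k,X,z in(('g',(.634,-.222),(.05,.082)),('w',(.414,.151),(.006,.038))):
      try:
        x,a,e=locate(im,c,k,X,.032,z);print(c,k,x,a,e)
      except Exception as ex:print(c,k,ex)
E
```

```text
18.4667 [ 0.52293092 -0.03624329  0.35526492]
side g [ 0.60788152 -0.20805659] 77 287.3480559133459
side w [0.41488057 0.15028633] 394 426.547184279887
top g [ 0.63328264 -0.2206563 ] 448 423.0271696206182
top w [0.41112667 0.13826362] 668 392.46319288853556
```

Request:
{"fn": "jog_arm", "kwargs": {"motion": [[0.02,0.035,0,0],[0.04,0.07,0,0],[0.06,0.105,0,0],[0.08,0.137,0,0],[0.1,0.17,0.01,0],[0.109,0.187,0.03,0],[0.109,0.187,0.06,0],[0.109,0.187,0.08,0],[0.109,0.187,0.1,0],[0.109,0.187,0.1,0]]}}

```text
t: 19.4
tool_pos: [0.4134, 0.149, 0.2514]
orientation: [[-1.0, -0.001, -0.006], [-0.001, 1.0, -0.002], [0.006, -0.002, -1.0]]
force: [-0.8, -0.9, -0.1]
grip_width: 0.0932
grip_force: 0.0
```

Request:
{"fn": "jog_arm", "kwargs": {"motion": [[0,0,0.01,0],[0,0,0.025,0],[0,0,0.04,0],[0,0,0.05,0],[0,0,0.06,0],[0,0,0.06,0],[0,0,0.06,0],[0,0,0.06,0],[0,0,0.06,0],[0,0,0.06,0]]}}

```text
t: 20.23
tool_pos: [0.4155, 0.1496, 0.1961]
orientation: [[-1.0, -0.001, 0.001], [-0.001, 1.0, 0.0], [-0.001, 0.0, -1.0]]
force: [-0.1, 0.6, -0.4]
grip_width: 0.0928
grip_force: 0.0
```

Request:
{"fn": "jog_arm", "kwargs": {"motion": [[0,0,0,0],[0,0,0,0],[0,0,0,0],[0,0,0,0],[0,0,0,0],[0,0,0,0],[0,0,0,0],[0,0,0,0],[0,0,0,0],[0,0,0,0]], "jaw": 1}}

```text
t: 21.07
tool_pos: [0.4151, 0.1495, 0.1953]
orientation: [[-1.0, -0.001, 0.0], [-0.001, 1.0, 0.0], [-0.0, 0.0, -1.0]]
force: [-0.3, -0.1, 0.5]
grip_width: 0.0622
grip_force: 21.7
```

Request:
{"fn": "jog_arm", "kwargs": {"motion": [[0,0,-0.01,0],[0,0,-0.03,0],[0,0,-0.06,0],[0,0,-0.09,0],[0,-0.01,-0.12,0],[-0.02,-0.033,-0.14,0],[-0.04,-0.067,-0.14,0],[-0.06,-0.1,-0.14,0],[-0.08,-0.135,-0.14,0],[-0.1,-0.169,-0.14,0]]}}

```text
t: 21.9
tool_pos: [0.5157, -0.0213, 0.3363]
orientation: [[-1.0, -0.001, 0.001], [-0.001, 1.0, -0.0], [-0.001, -0.0, -1.0]]
force: [0.9, 0.8, -0.7]
grip_width: 0.0625
grip_force: 21.6
```

Request:
{"fn": "jog_arm", "kwargs": {"motion": [[-0.02,-0.034,0,0],[-0.04,-0.067,0,0],[-0.06,-0.1,0,0],[-0.08,-0.135,0,0],[-0.1,-0.168,0,0],[-0.112,-0.188,0,0],[-0.118,-0.199,0,0],[-0.12,-0.202,0.01,0],[-0.12,-0.202,0.02,0],[-0.12,-0.202,0.03,0]]}}

```text
t: 22.73
tool_pos: [0.6348, -0.2207, 0.3038]
orientation: [[-1.0, -0.001, -0.001], [-0.001, 1.0, 0.001], [0.001, 0.001, -1.0]]
force: [-0.9, 0.3, -2.0]
grip_width: 0.0623
grip_force: 21.6
```

```bash
python3 chk.py c4 .11
```

```text
22.7333 [ 0.63479973 -0.2206892   0.30380456] [-0.9  0.3 -2. ] 0.06232763246123991
275 154
```

View pics/c4.png

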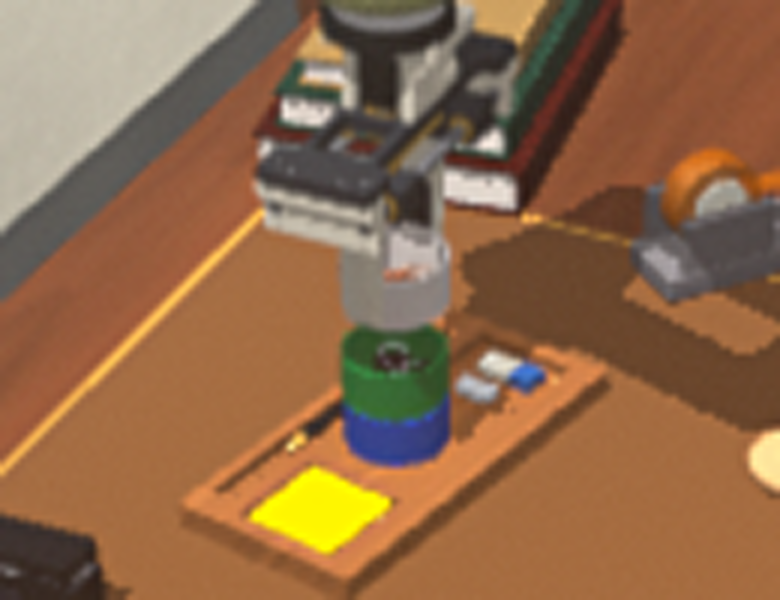

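Green (341–449) is seated square on blue (342–450), and white (340–450) is aligned above it. Lowering: TCP 0.304 → 0.271.

Request:
{"fn": "jog_arm", "kwargs": {"motion": [[0,-0.001,0.005,0],[0,-0.001,0.01,0],[0,-0.001,0.015,0],[0,-0.001,0.02,0],[0,-0.001,0.024,0],[0,-0.001,0.027,0],[0,-0.001,0.03,0],[0,-0.001,0.032,0],[0,-0.001,0.033,0],[0,-0.001,0.033,0]]}}

```text
t: 23.67
tool_pos: [0.6354, -0.2225, 0.2722]
orientation: [[-1.0, -0.001, 0.0], [-0.001, 1.0, -0.0], [-0.0, -0.0, -1.0]]
force: [-0.6, -0.2, -0.7]
grip_width: 0.0624
grip_force: 21.6
```

Request:
{"fn": "jog_arm", "kwargs": {"motion": [[0,0,0,0],[0,0,0.0005,0],[0,0,0.0005,0],[0,0,0.001,0],[0,0,0.001,0],[0,0,0.001,0],[0,0,0.001,0],[0,0,0.001,0],[0,0,0.001,0],[0,0,0.001,0]]}}

```text
t: 24.5
tool_pos: [0.6353, -0.2224, 0.2713]
orientation: [[-1.0, -0.001, 0.0], [-0.001, 1.0, -0.0], [-0.0, -0.0, -1.0]]
force: [1.2, -0.5, -0.3]
grip_width: 0.0622
grip_force: 21.7
```

Request:
{"fn": "jog_arm", "kwargs": {"motion": [[0,0,0.0005,0],[0,0,0.001,0],[0,0,0.001,0],[0,0,0.0015,0],[0,0,0.0015,0],[0,0,0.002,0],[0,0,0.002,0],[0,0,0.002,0],[0,0,0.002,0],[0,0,0.002,0]]}}

```text
t: 25.33
tool_pos: [0.6354, -0.2224, 0.2712]
orientation: [[-1.0, -0.001, 0.001], [-0.001, 1.0, -0.0], [-0.001, -0.0, -1.0]]
force: [-5.1, 2.0, 11.5]
grip_width: 0.0624
grip_force: 21.9
```

Request:
{"fn": "jog_arm", "kwargs": {"motion": [[0,0,0,0],[0,0,0,0],[0,0,0,0],[0,0,0,0],[0,0,0,0],[0,0,0,0],[0,0,0,0],[0,0,0,0],[0,0,0,0],[0,0,0,0]], "jaw": 0}}

```text
t: 26.17
tool_pos: [0.6353, -0.2224, 0.2693]
orientation: [[-1.0, -0.001, 0.0], [-0.001, 1.0, -0.0], [-0.0, -0.0, -1.0]]
force: [-0.3, 0.1, -0.9]
grip_width: 0.0929
grip_force: 0.0
```

Request:
{"fn": "jog_arm", "kwargs": {"motion": [[0,0,-0.02,0],[0,0,-0.05,0],[0,0,-0.08,0],[0.02,-0.01,-0.09,0],[0.05,-0.022,-0.09,0],[0.085,-0.034,-0.09,0],[0.12,-0.047,-0.09,0],[0.155,-0.06,-0.09,0],[0.19,-0.074,-0.09,0],[0.215,-0.084,-0.09,0]]}}

```text
t: 27.0
tool_pos: [0.4179, -0.3071, 0.3593]
orientation: [[-1.0, -0.0, -0.0], [-0.0, 1.0, -0.0], [0.0, -0.0, -1.0]]
force: [0.2, -0.0, 1.4]
grip_width: 0.0932
grip_force: 0.0
```

```bash
python3 - <<'E'
from h import *
s=bot.read_state();print(s['t'],s['tool_pos'],s['grip_width'])
im=snapshot('side');cv2.imwrite('pics/side5.png',im);cv2.imwrite('pics/top5.png',snapshot('top'))
x=[np.round(d['centre'],3).tolist() for d in spot_in('side','lid')];print(x)
cv2.imwrite('pics/c5.png',cv2.resize(im[100:220,220:380],None,fx=5,fy=5,interpolation=cv2.INTER_CUBIC))
E
```

```text
27.0 [ 0.41788063 -0.30711968  0.35925616] 0.09319654592867183
[[0.398, -0.407, 0.012], [0.408, -0.299, 0.009]]
```

View pics/c5.png

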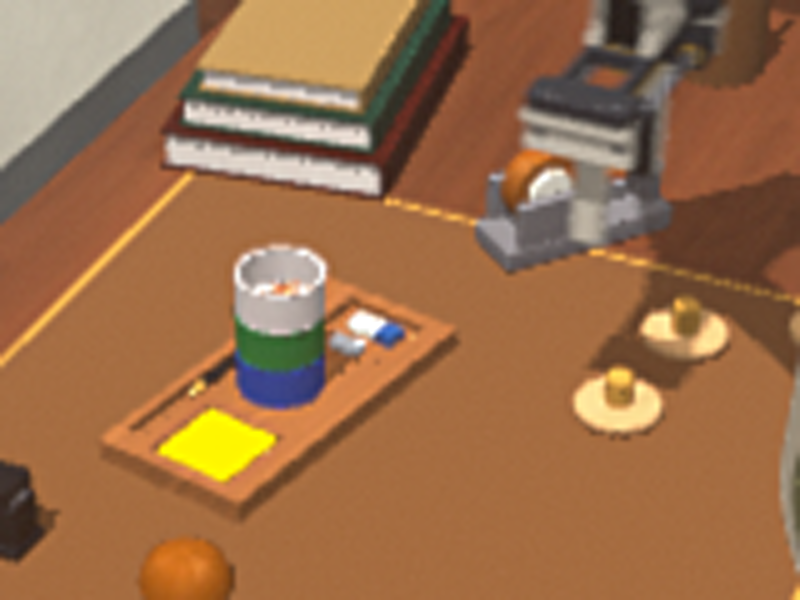

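The tower (crop 280,330) is straight, with even bands. The chosen lid's disc is at crop (618,404) and its knob top at (620,373).

```bash
python3 - <<'E'
from h import *
print(px2w('side',(220+618/5,100+403/5),.012),px2w('side',(220+620/5,100+372/5),.034))
for c in ('side','top'):
  im=cv2.imread(f'pics/{c}{5 if c=="side" else 0}.png')
  try: print(c,locate(im,c,'lid',(.411,-.308),.032,(.006,.012)))
  except Exception as e: print(e)
E
```

```text
[ 0.40738536 -0.3051952   0.012     ] [ 0.40981723 -0.31168437  0.034     ]
side (array([ 0.41262321, -0.31287422]), np.uint64(160), 172.75616283272393)
top (array([ 0.41070038, -0.31183561]), np.uint64(376), 368.0443989415653)
```

Request:
{"fn": "jog_arm", "kwargs": {"motion": [[0.007,-0.003,0.02,0],[0.007,-0.003,0.05,0],[0.007,-0.003,0.08,0],[0.007,-0.003,0.11,0],[0.007,-0.003,0.13,0],[0.007,-0.003,0.145,0],[0.007,-0.003,0.152,0],[0.007,-0.003,0.157,0],[0.007,-0.003,0.157,0],[0.007,-0.003,0.157,0]], "jaw": 0.5}}

```text
t: 27.98
tool_pos: [0.414, -0.3097, 0.2031]
orientation: [[-1.0, -0.001, 0.001], [-0.001, 1.0, -0.001], [-0.001, -0.001, -1.0]]
force: [0.3, 0.3, 1.4]
grip_width: 0.0465
grip_force: 0.0
```

Request:
{"fn": "jog_arm", "kwargs": {"motion": [[0,0,0,0],[0,0,0,0],[0,0,0,0],[0,0,0,0],[0,0,0,0],[0,0,0,0],[0,0,0,0],[0,0,0,0],[0,0,0,0],[0,0,0,0]], "jaw": 1}}

```text
t: 28.82
tool_pos: [0.4136, -0.3099, 0.2029]
orientation: [[-1.0, -0.001, 0.001], [-0.001, 1.0, -0.001], [-0.001, -0.001, -1.0]]
force: [-0.7, -0.7, 5.7]
grip_width: 0.0206
grip_force: 20.0
```

Request:
{"fn": "jog_arm", "kwargs": {"motion": [[0,0,-0.01,0],[0,0,-0.03,0],[0,0,-0.06,0],[0,0,-0.09,0],[0,0,-0.12,0],[0,0,-0.145,0],[0,0,-0.16,0],[-0.02,0.008,-0.16,0],[-0.045,0.018,-0.16,0],[-0.075,0.03,-0.16,0]]}}

```text
t: 29.65
tool_pos: [0.4883, -0.2795, 0.3632]
orientation: [[-1.0, 0.001, 0.0], [0.001, 1.0, -0.001], [-0.0, -0.001, -1.0]]
force: [-0.2, -0.6, -0.2]
grip_width: 0.0207
grip_force: 20.0
```

Request:
{"fn": "jog_arm", "kwargs": {"motion": [[-0.03,0.012,0,0],[-0.06,0.024,0,0],[-0.09,0.035,0,0],[-0.115,0.045,0,0],[-0.135,0.053,0,0],[-0.145,0.057,0,0],[-0.147,0.058,0,0],[-0.147,0.058,0.01,0],[-0.147,0.058,0.015,0],[-0.147,0.058,0.015,0]]}}

```text
t: 30.48
tool_pos: [0.6339, -0.2217, 0.3447]
orientation: [[-1.0, 0.0, -0.004], [0.0, 1.0, 0.001], [0.004, 0.001, -1.0]]
force: [-0.5, -0.3, -1.4]
grip_width: 0.0205
grip_force: 20.0
```

```bash
python3 chk.py c6 .13
```

```text
30.4833 [ 0.63387518 -0.22168505  0.34466998] [-0.5 -0.3 -1.4] 0.020465474734688568
275 149
```

View pics/c6.png

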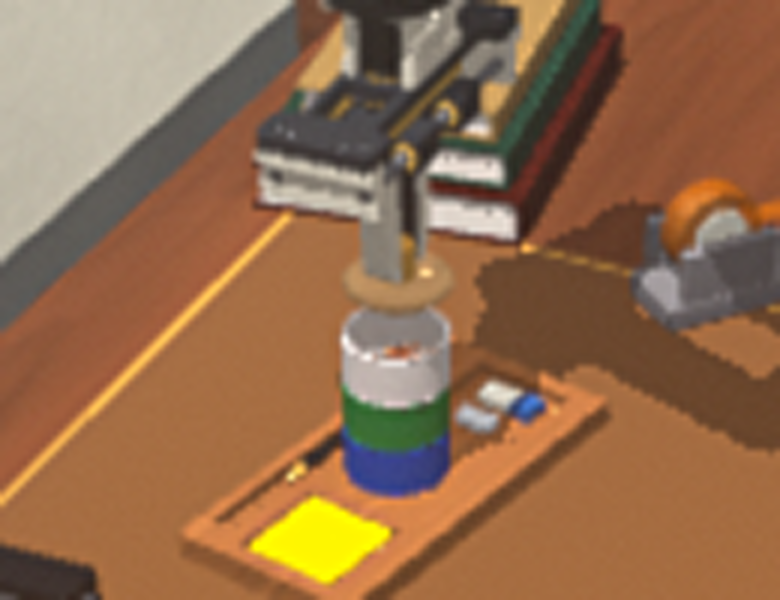

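The lid (343–454) is about 1 mm right of white (341–451) in the crop. I'll shift +1.5 mm in x and lower it.

Request:
{"fn": "jog_arm", "kwargs": {"motion": [[-0.0015,0,0.004,0],[-0.0015,0,0.009,0],[-0.0015,0,0.014,0],[-0.0015,0,0.018,0],[-0.0015,0,0.022,0],[-0.0015,0,0.026,0],[-0.0015,0,0.029,0],[-0.0015,0,0.031,0],[-0.0015,0,0.033,0],[-0.0015,0,0.033,0]]}}

```text
t: 31.42
tool_pos: [0.6367, -0.2214, 0.3137]
orientation: [[-1.0, -0.001, -0.001], [-0.001, 1.0, 0.0], [0.001, 0.0, -1.0]]
force: [-0.1, 0.2, -0.3]
grip_width: 0.0205
grip_force: 20.0
```

Request:
{"fn": "jog_arm", "kwargs": {"motion": [[0,0,0,0],[0,0,0.0005,0],[0,0,0.001,0],[0,0,0.001,0],[0,0,0.001,0],[0,0,0.001,0],[0,0,0.001,0],[0,0,0.001,0],[0,0,0.001,0],[0,0,0.001,0]]}}

```text
t: 32.25
tool_pos: [0.6368, -0.2214, 0.3133]
orientation: [[-1.0, -0.001, 0.0], [-0.001, 1.0, -0.0], [-0.0, -0.0, -1.0]]
force: [0.2, -0.0, -0.9]
grip_width: 0.0206
grip_force: 20.0
```

Request:
{"fn": "jog_arm", "kwargs": {"motion": [[0,0,0.0005,0],[0,0,0.001,0],[0,0,0.0015,0],[0,0,0.002,0],[0,0,0.0025,0],[0,0,0.003,0],[0,0,0.003,0],[0,0,0.003,0],[0,0,0.003,0],[0,0,0.003,0]]}}

```text
t: 33.08
tool_pos: [0.6369, -0.2215, 0.3109]
orientation: [[-1.0, -0.001, 0.001], [-0.001, 1.0, -0.0], [-0.001, -0.0, -1.0]]
force: [-2.4, 1.2, 5.5]
grip_width: 0.0204
grip_force: 20.0
```

Contact at the seat height (0.311). I'll release to a partly open jaw, lift, and check.

Request:
{"fn": "jog_arm", "kwargs": {"motion": [[0,0,0,0],[0,0,0,0],[0,0,0,0],[0,0,0,0],[0,0,0,0],[0,0,0,0],[0,0,0,0],[0,0,0,0],[0,0,0,0],[0,0,0,0]], "jaw": 0.3}}

```text
t: 33.92
tool_pos: [0.6368, -0.2214, 0.3103]
orientation: [[-1.0, -0.001, 0.0], [-0.001, 1.0, -0.0], [-0.0, -0.0, -1.0]]
force: [-0.0, -0.1, -0.2]
grip_width: 0.065
grip_force: 0.0
```

Request:
{"fn": "jog_arm", "kwargs": {"motion": [[0,0,-0.01,0],[0,0,-0.03,0],[0,0,-0.06,0],[0,0,-0.08,0],[0.03,0,-0.1,0],[0.06,0,-0.1,0],[0.09,0,-0.1,0],[0.12,0,-0.1,0],[0.14,0,-0.1,0],[0.14,0,-0.1,0]]}}

```text
t: 34.75
tool_pos: [0.4941, -0.2216, 0.4114]
orientation: [[-1.0, 0.001, -0.0], [0.001, 1.0, -0.001], [0.0, -0.001, -1.0]]
force: [-0.3, -0.6, 0.6]
grip_width: 0.0649
grip_force: 0.0
```

```bash
python3 - <<'E'
from h import *
s=bot.read_state();p=s['tool_pos'];print(s['t'],p,s['grip_width'])
im=snapshot('side')[90:250,210:380];t=snapshot('top')[140:320,150:470]
o=np.zeros((600,800,3),np.uint8);a=cv2.resize(im,None,fx=2.6,fy=2.6,interpolation=cv2.INTER_CUBIC);o[:a.shape[0],:a.shape[1]]=a;o[420:600,:320]=t;cv2.imwrite('pics/c7.png',o)
E
```

```text
34.75 [ 0.4940946  -0.2215813   0.41137424] 0.06491487679382836
```

View pics/c7.png

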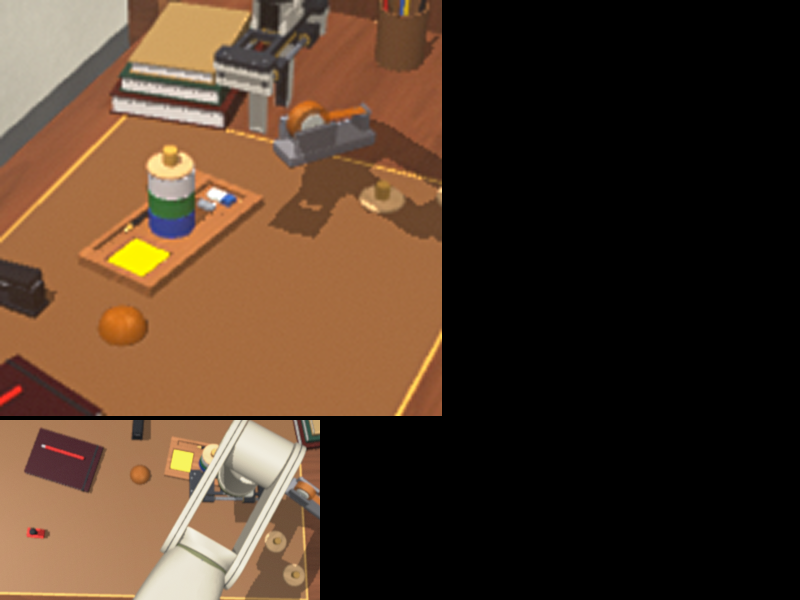

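The tower (171,195) stands straight with the lid seated flat, the gripper is clear, and the two look-alike lids and the bystanders in view are in place.

```bash
python3 -c "
from bench import bot
print(bot.finish_job())"
```

```text
the job is handed in; nothing more can be done
None
```

The tower is rebuilt in the caddy's hollow (blue, green, white, then the lid on top), each checked as seated, and the job was handed in at about 35 s.

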